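# Snap the pressure module into the calibrator dock

## Robot

A 6-joint arm with a two-finger parallel gripper is mounted at the origin on the work surface. World frame = base frame: x ahead of the robot, y to its left, z up, the work surface at z = 0. Lengths are in m, angles in rad, forces in N, time in s.
With the tool pointing down it reaches from about 0.3 to 0.75 m from the base axis. Payload 8.5 kg.
Tool frame: the origin (TCP) lies at the very end of the fingers, on their centre line; the grasp point (between the pads) lies 19 mm behind it; z points along the fingers, y is the line along which they close (so a half turn about z gives the same grasp; the last joint's range is limited). The gripper opens to 88 mm and grips with 3 to 60 N. Pads are 18 mm wide; open, the fingers measure 123 mm over their backs; the gripper's body (75 mm by 187 mm) begins 45 mm behind the grasp point.
Start: joints at [-1.402, 0.381, 1.297, -0, 1.464, -0.215], TCP at [0.206, -0.51, 0.202] pointing down, gripper open.
Joint ranges: [-3.11, 3.11], [-0.89, 2.33], [0.22, 2.48], [-1.42, 4.56], [0.17, 2.85], [-2.88, 2.88]. Speed limits (rad/s): [2.39, 2.39, 3.14, 3.14, 3.14, 3.14].

## Interface

Orientations are given as a unit quaternion [w, x, y, z].
In Python, from bench import robot gives the robot as it stands. The module is installed in compiled form; this text tells all that it offers.
- The arm moves only by the shell command python3 -m crank 'ROWS' [FORCE]. ROWS is JSON, a list of rows, each a list of 3 entries, a list of its own where there are three numbers: the shift along the tool's x, y, z each as a share of 0.8 m, from -1 to 1, then the turn about the tool's z as a share of 0.15 rad, from -1 to 1, then the opening, from 0 (shut) to 1 (fully open). In form: [[[tx, ty, tz], roll, hand], ...]. A call has exactly 8 rows; each row shifts and turns the commanded pose from where the row before left it, along the tool's axes as they then stand; what a row does not reach is not made up. A row lasts 1/10 s, in which the tool goes at most 50 mm and 8.59 degrees, less where a joint would pass 70% of its speed; a pose out of reach is approached as far as the arm can. A call with a number of a shift or a turn outside -1 to 1 is refused whole. A call with a gripper value outside its range is refused whole. The fingers move at their own pace and stop on an object; FORCE is the grip in N (left out, the last holds). Time passes only in rows, so rows that do not move let the fingers close, or fill a call up. It gives the time, the measured TCP pose, the force, the opening and the grip force at its end, in the units of the state.
- robot.state(): the state, without advancing time (a new reading comes with each control period).
- robot.snapshot(name): name is "side" or "top"; returns a dict with "image" (400x640x3 uint8, red, green, blue), "camera_matrix" (3x3 intrinsics, pixels), "view" (4x4, takes a point from world to camera coordinates). Camera axes: x right, y down, z forward; pixel columns grow to the right and rows downward; lengths in m; the calibration is good to about 2 mm. A picture is of the moment at which its call begins. There is no depth.
- robot.hand_in(): hands the job in; it is judged then, once.
Trained networks look in the newest picture that a camera, given by its name, has taken for a name from the list of things; names that differ only in an ending like _2 or _b are one class to them, and where a whole thing is asked for, a point or a joint stands for the part that bears it (a point fixed in the world has none). Each returns a list of dicts, best first, with "p" (0 to 1); they miss things now and then, are a little off and sometimes report something else, mostly with a low value. They report only what shows in the picture. A call takes as long as a camera call.
- robot.recognise(name, camera): "rect" ([centre column, centre row, width, height] in pixels, round what is visible of it).
- robot.regions_of(name, camera): "pixels" (400x640 bool, what is visible of it) and "rect" ([centre column, centre row, width, height] in pixels, round what is visible of it).
The state is a dict: "clock": time; "joints": joint angles; "dq": joint speeds; "tau": joint torques, N m; "ee_pos": TCP position; "ee_rot": TCP orientation; "force": force on the tool from outside, world axes, zero at the start; "ft_torque": the same for the moment, N m; "width": finger opening in m; "grasp_force": force on a finger pad.
Only numpy, scipy, OpenCV 4.12 (cv2) and the standard library are available. Lean on these libraries where they do the work, as an engineer would, in place of code of your own. Each camera call takes 0.05 s, during which the arm holds its last target. There are 200 camera calls.

## Task

Load the pressure module with the rectangular steel foot plate into the open bay of the calibrator dock. Lower it into the bay foot first and upright, the long side of its foot along the long side of the bay (either way round), and press it down until it is fully home on the bay's floor and the spring catch has clicked over the edge of its foot; then let go.

Things in the scene. Friction and masses are not known exactly. Their poses are not given: they have to be found in the camera images.
- module: Module to load, 0.25-0.5 kg, upright on the bench: steel foot plate 64 (x) by 76 (y) by 12 mm high; aluminium body 24 by 50 mm up to 52 mm, brass stub on +y; black grip fin 18 mm thick (x), 40 long (y), 52 to 90 mm above the underside. Origin: centre of the underside; z up. Only it has a rectangular foot; a round one and a plain footless block, both with such a fin, stand near; places vary.
- dock: Fixed smooth dock, place and yaw vary: grey base, open-topped bay 88 (x) by 108 mm (y) inside, floor 14 mm above the bench; walls to 30 mm, then lips flaring out 10 mm up to 47 mm. Catch in the middle of the +x side between dark cheeks 50 mm high. Origin: under the bay's middle at bench height; z up. Module x goes along dock x, either way round; home, its origin is 14 mm above the dock's.
- catch (a joint): Spring catch sliding along dock x: smooth steel nose 40 mm wide, top sloping from 64 mm above the bench to its tip at 31 mm. 0 = at rest, reaching 29 mm into the bay; grows (m) as it is pushed out, up to 0.034; spring 2.5 N at 0, 8.6 N at 0.034; pressing the module past takes about 5 to 15 N. Underside 28.7 mm above the bench, 2.7 mm over a foot that is home; it then springs back over the foot.

How it is judged:
On the way:
1. the held or pressed module pushes the spring catch aside by more than 3 mm (value of joint catch above 0.003 m and contact force between the fingers and module above 0.5 N and contact force between dock and module above 0.3 N), for 0.03 s.
At the end, for the whole second after the job is handed in: The module with the rectangular foot is at rest and upright (within 3.4 degrees) in the bay, its foot on the bay floor (origin 11 to 16.5 mm above the dock's), within 20 mm of the bay's middle and 17 degrees of square, the catch sprung back over the foot, within 10 mm of its rest position (z of module in the frame of dock between 0.011 and 0.0165 m and horizontal distance between module and dock below 0.02 m and angle between the x axis of module and the x axis of dock, either way round below 0.3 rad and angle between module's own z axis and vertical below 0.06 rad and value of joint catch below 0.01 m and linear speed of module below 0.02 m/s); the robot touches nothing.
It also fails if it takes over 43 s, if anything falls off the work surface, if the arm or the gripper's body presses on something with over 40 N, if the wrist force passes 120 N, or if a joint passes its speed limit or range.

## Working session

There is one attempt and no reset: what is moved stays moved. The work goes in short steps, Python scripts to look and compute and a shell command to move; the robot and the scene stay as the last step left them, time stands still between calls to the robot, and variables do not carry over. Pictures are saved under pics/ and viewed, at most 10 in all, crops included, and the job is handed in when it is done.

```bash
mkdir -p pics; cat > h.py <<'E'
import numpy as np, cv2
from bench import robot
def save(cam,fn):
    s=robot.snapshot(cam); cv2.imwrite('pics/'+fn,cv2.cvtColor(s['image'],cv2.COLOR_RGB2BGR)); return s
def ray(s,u,v,z):
    K=np.array(s['camera_matrix']);V=np.array(s['view']);R=V[:3,:3];t=V[:3,3]
    d=R.T@np.linalg.inv(K)@np.array([u,v,1.]);c=-R.T@t
    return c+d*(z-c[2])/d[2]
def proj(s,p):
    K=np.array(s['camera_matrix']);V=np.array(s['view'])
    q=K@(V[:3,:3]@np.array(p)+V[:3,3]);return q[:2]/q[2]
E
python3 - <<'E'
from h import *
st=robot.state();print({k:np.round(v,3) for k,v in st.items()})
for c in('top','side'):
    s=save(c,c+'0.png');V=np.array(s['view']);print(c,-V[:3,:3].T@V[:3,3],V[:3,:3][2])
    for n in('module','dock','catch'):
        for r in robot.regions_of(n,c)[:3]:
            m=r['pixels'].astype(np.uint8);ct=np.argwhere(m)[:,::-1].astype(np.float32)
            print(c,n,round(r['p'],2),np.round(r['rect']),cv2.minAreaRect(ct),ray(s,*ct.mean(0),0.03).round(3))
E
```

```text
{'clock': np.float64(0.0), 'joints': array([-1.402,  0.381,  1.298, -0.   ,  1.464, -0.215]), 'dq': array([ 0.   ,  0.002,  0.001,  0.001,  0.002, -0.003]), 'tau': array([-1.0000e-03, -4.3793e+01, -2.2456e+01,  7.1000e-02,  3.5000e-02,
       -0.0000e+00]), 'ee_pos': array([ 0.206, -0.51 ,  0.202]), 'ee_rot': array([-0.001,  0.982,  0.191,  0.   ]), 'force': array([-0.553,  0.091,  0.678]), 'ft_torque': array([ 0.033,  0.026, -0.015]), 'grasp_force': np.float64(0.0), 'width': np.float64(0.089)}
top [0.3710552  0.00237716 1.08799171] [ 0.19790693  0.02533277 -0.97989341]
top module 0.58 [248. 185.  36.  30.] ((246.5, 185.5), (29.0, 37.0), 90.0) [0.615 0.183 0.03 ]
top dock 0.82 [455. 215.  75.  98.] ((455.2458801269531, 213.13906860351562), (91.93697357177734, 72.50584411621094), 87.87889862060547) [ 0.544 -0.253  0.03 ]
top catch 0.96 [457. 195.  21.  45.] ((456.5, 195.0), (44.0, 23.0), 90.0) [ 0.573 -0.258  0.03 ]
side [0.02028877 0.6971072  0.72394073] [ 0.50037287 -0.61877337 -0.60559599]
side module 0.92 [257. 242.  50.  52.] ((252.23904418945312, 243.15843200683594), (43.99102783203125, 42.80043411254883), 58.73626708984375) [0.616 0.189 0.03 ]
side dock 0.83 [394. 172.  88.  56.] ((394.6896667480469, 167.27586364746094), (81.70596313476562, 44.93827819824219), 21.801406860351562) [ 0.533 -0.238  0.03 ]
side dock 0.74 [257. 243.  48.  52.] ((252.26470947265625, 242.941162109375), (45.44712448120117, 42.70314407348633), 59.036251068115234) [0.617 0.188 0.03 ]
side catch 0.59 [385. 156.  28.  16.] ((386.7500305175781, 155.75001525878906), (27.577163696289062, 16.970561981201172), 45.0) [ 0.577 -0.275  0.03 ]
```

```bash
python3 - <<'E'
import cv2
t=cv2.imread('pics/top0.png');s=cv2.imread('pics/side0.png')
a=cv2.resize(t[130:290,180:540],None,fx=2.2,fy=2.2,interpolation=3)[:, :800]
cv2.imwrite('pics/ct.png',a)
cv2.imwrite('pics/cs.png',cv2.resize(s[100:300,200:466],None,fx=3,fy=3,interpolation=3))
E
```

```text
(no output)
```

View pics/ct.png

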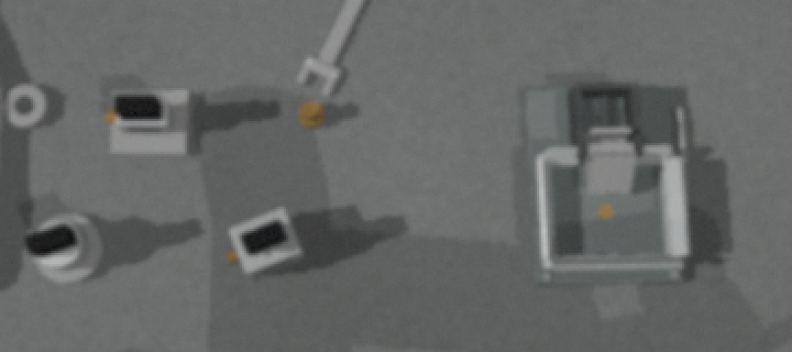

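View pics/cs.png

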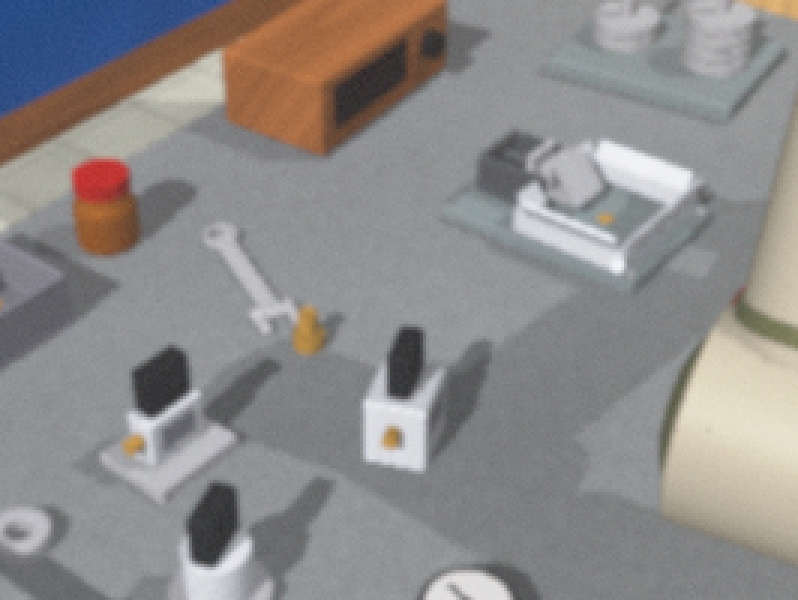

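The pictures show the rectangular-foot module at top px (248,185), with its stub towards +y. The round-foot one is at about (206,240) and the plain block at about (300,240). The dock is at about (455,225), with its catch on the far (+x) side, so both yaws are near 0.

```bash
python3 - <<'E'
from h import *
T=robot.snapshot('top');S=robot.snapshot('side')
ft=lambda x,y,z:ray(T,180+x/2.2,130+y/2.2,z).round(4)
fs=lambda x,y,z:ray(S,200+x/3,100+y/3,z).round(4)
print('foot top',ft(110,153,.012),ft(187,153,.012),ft(188,91,.012),'fin far top',ft(115,96,.09),ft(160,95,.09))
print('foot side',fs(165,500,.012),fs(240,436,.012),fs(100,457,.012))
print('fin side tops',fs(134,365,.09),fs(175,347,.09),fs(189,358,.09),fs(147,380,.09))
print('dot',ft(606,211,.014),fs(605,217,.014))
print('lip top near L,R, far R,L',ft(545,278,.047),ft(688,257,.047),ft(681,108,.047),ft(540,155,.047))
print('wall near top line',ft(545,262,.047),ft(685,262,.047))
print('base far corners z?',ft(525,88,.0),ft(687,88,.0),ft(525,283,.0),ft(685,285,.0))
print('side lips',fs(515,207,.047),fs(620,268,.047),fs(710,190,.047),fs(597,140,.047))
t=cv2.imread('pics/top0.png')
c=np.hstack([cv2.resize(t[160:270,405:505],(400,440),interpolation=2),cv2.resize(t[155:210,220:270],(400,440),interpolation=2)])
cv2.imwrite('pics/c2.png',cv2.convertScaleAbs(c,alpha=1.5))
E
```

```text
foot top [0.5891 0.2227 0.012 ] [0.5873 0.1467 0.012 ] [0.65   0.1459 0.012 ] fin far top [0.6267 0.203  0.09  ] [0.6266 0.1613 0.09  ]
foot side [0.5816 0.2279 0.012 ] [0.5848 0.1476 0.012 ] [0.6492 0.2256 0.012 ]
fin side tops [0.6296 0.1991 0.09  ] [0.6212 0.1676 0.09  ] [0.6049 0.1704 0.09  ] [0.6111 0.2049 0.09  ]
dot [ 0.5208 -0.2569  0.014 ] [ 0.5218 -0.2579  0.014 ]
lip top near L,R, far R,L [ 0.4553 -0.1889  0.047 ] [ 0.4719 -0.3208  0.047 ] [ 0.6127 -0.3261  0.047 ] [ 0.5706 -0.1911  0.047 ]
wall near top line [ 0.47   -0.1898  0.047 ] [ 0.4674 -0.3177  0.047 ]
base far corners z? [ 0.6478 -0.189   0.    ] [ 0.6438 -0.3485  0.    ] [ 0.4547 -0.1782  0.    ] [ 0.4498 -0.3303  0.    ]
side lips [ 0.5667 -0.1804  0.047 ] [ 0.4511 -0.1577  0.047 ] [ 0.4487 -0.3042  0.047 ] [ 0.5692 -0.3172  0.047 ]
```

View pics/c2.png

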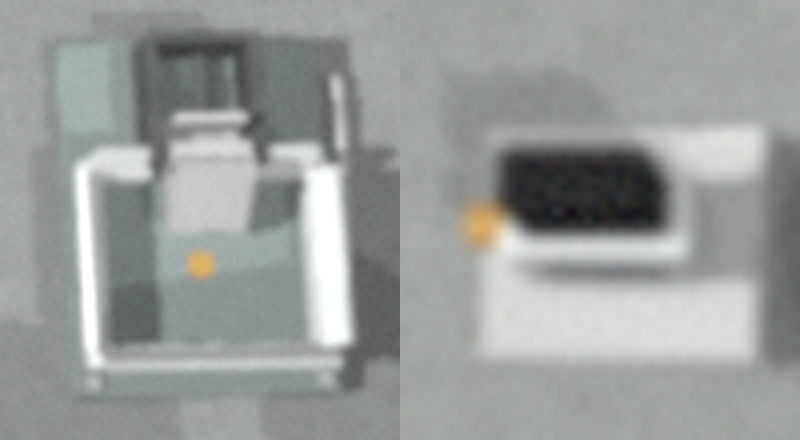

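```bash
python3 -m crank '[[[0,0,0],-0.99,1],[[0,0,0],-0.99,1],[[0,0,0],-0.99,1],[[0,0,0],-0.99,1],[[0,0,0],-0.99,1],[[0,0,0],-0.99,1],[[0,0,0],-0.99,1],[[0,0,0],-0.99,1]]' 30
python3 - <<'E'
from h import *
def box(hx,hy,z,c,yaw):
    R=np.array([[np.cos(yaw),-np.sin(yaw)],[np.sin(yaw),np.cos(yaw)]])
    return [np.r_[R@[a*hx,b*hy]+c,z] for a,b in((1,1),(1,-1),(-1,-1),(-1,1))]
out=[]
for cam,(x0,y0,w,h,f) in(('top',(400,155,115,115,3.4)),('side',(340,130,115,80,3.4))):
    s=robot.snapshot(cam);im=cv2.imread(f'pics/{cam}0.png')[y0:y0+h,x0:x0+w];im=cv2.resize(im,None,fx=f,fy=f,interpolation=2)
    for hx,hy,z,col in((.044,.054,.014,(0,0,255)),(.044,.054,.03,(0,255,0)),(.054,.064,.047,(255,255,0))):
        p=[((proj(s,q)+.5-[x0,y0])*f).astype(int) for q in box(hx,hy,z,np.array([.518,-.255]),-.045)]
        cv2.polylines(im,[np.array(p)],True,col,1)
    out.append(cv2.copyMakeBorder(im,0,391-im.shape[0],0,0,0))
cv2.imwrite('pics/ov.png',np.hstack(out))
E
```

```text
clock: 1.3
ee_pos: [0.2059, -0.51, 0.2022]
ee_rot: [0.0, 0.705, 0.71, -0.0]
force: [-0.5, 1.0, 0.1]
width: 0.088
grasp_force: 0.0
```

View pics/ov.png

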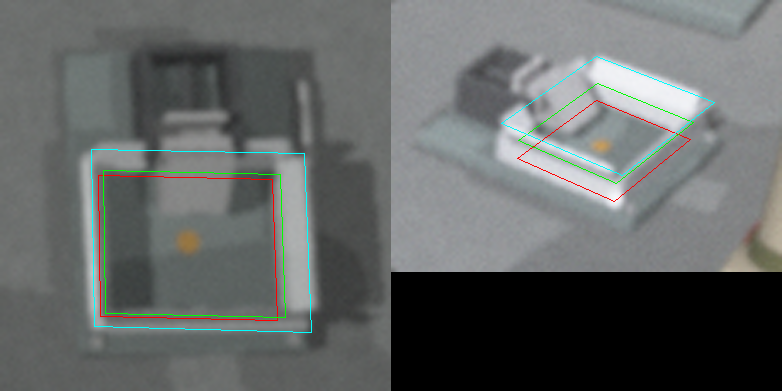

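The overlay shows that the dock model needs about +4 mm in x. I take the dock as (0.522, -0.254) with yaw about -0.04, which agrees with the orange dot.

```bash
for i in 1 2; do :; done; python3 -m crank '[[[0.052,0.031,0],0,1],[[0.052,0.031,0],0,1],[[0.052,0.031,0],0,1],[[0.052,0.031,0],0,1],[[0.052,0.031,0],0,1],[[0.052,0.031,0],0,1],[[0.052,0.031,0],0,1],[[0.052,0.031,0],0,1]]'
python3 -m crank '[[[0.052,0.031,0],0,1],[[0.052,0.031,0],0,1],[[0.052,0.031,0],0,1],[[0.052,0.031,0],0,1],[[0.052,0.031,0],0,1],[[0.052,0.031,0],0,1],[[0.052,0.031,0],0,1],[[0,0,0],0,1]]'
```

```text
clock: 2.2
ee_pos: [0.4047, -0.1752, 0.2024]
ee_rot: [0.0, 0.709, 0.706, 0.0]
force: [1.2, -0.1, 0.4]
width: 0.0877
grasp_force: 0.0
clock: 3.0
ee_pos: [0.5787, 0.1187, 0.2013]
ee_rot: [-0.0, 0.707, 0.708, 0.0]
force: [-0.7, -0.5, -0.4]
width: 0.088
grasp_force: 0.0
```

```bash
python3 -m crank '[[[0.0205,0.0122,0],0,1],[[0.0205,0.0122,0],0,1],[[0.0205,0.0122,0],0,1],[[0.0205,0.0122,0],0,1],[[0,0,0.025],0,1],[[0,0,0.025],0,1],[[0,0,0.025],0,1],[[0,0,0.02],0,1]]'
python3 - <<'E'
from h import *
s=save('side','s1.png');t=save('top','t1.png')
a=cv2.imread('pics/s1.png');b=cv2.imread('pics/t1.png')
q=proj(s,robot.state()['ee_pos']);print(q,proj(s,[.618,.184,.09]),robot.state()['ee_pos'])
cv2.imwrite('pics/v1.png',np.hstack([cv2.resize(a[170:290,200:300],(400,480),interpolation=2),cv2.resize(b[120:240,200:300],(400,480),interpolation=2)]))
E
```

```text
clock: 3.8
ee_pos: [0.6159, 0.1794, 0.125]
ee_rot: [-0.0, 0.708, 0.706, -0.0]
force: [0.8, 0.2, 0.1]
width: 0.0884
grasp_force: 0.0
[254.87861216 206.63903878] [253.8605348  220.18768809] [0.61512585 0.1793132  0.12402297]
```

View pics/v1.png

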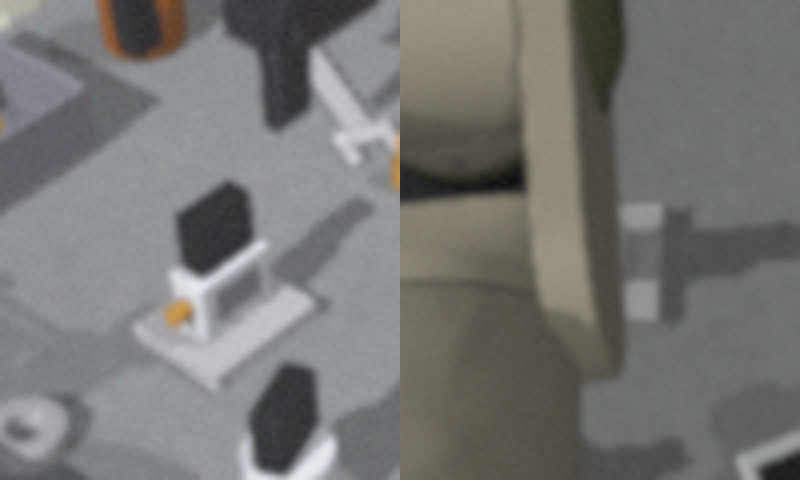

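```bash
python3 - <<'E'
from h import *
s=save('side','s2.png');a=cv2.imread('pics/s2.png')[150:260,200:310];a=cv2.resize(a,(594,594),interpolation=2);a=cv2.convertScaleAbs(a,alpha=1.5)
e=np.array(robot.state()['ee_pos'])
for d in(-.0615,-.044,.044,.0615):
  for z in(0,.03):
    q=(proj(s,e+[d,0,z])+.5-[200,150])*5.4; cv2.circle(a,tuple(q.astype(int)),3,(0,0,255) if z==0 else (0,255,0),1)
cv2.imwrite('pics/v2.png',a)
E
```

```text
(no output)
```

View pics/v2.png

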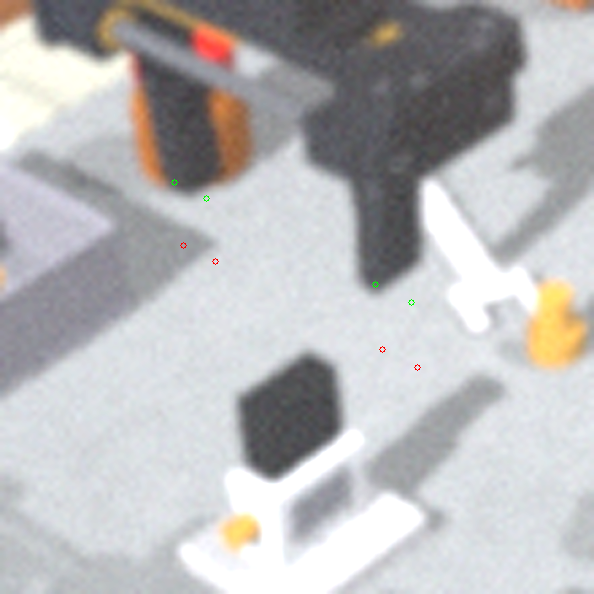

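The side view shows the fin where I expected it. The fingertips appear about 30 mm above, or beyond, the reported TCP, so I check that before descending.

```bash
python3 - <<'E'
from h import *
e=np.array(robot.state()['ee_pos']);print(robot.state()['joints'].round(3),robot.state()['ee_rot'].round(3))
out=[]
for cam,(x0,y0) in(('side',(180,100)),('top',(160,90))):
    s=robot.snapshot(cam);a=cv2.cvtColor(s['image'],cv2.COLOR_RGB2BGR)[y0:y0+150,x0:x0+130];a=cv2.convertScaleAbs(cv2.resize(a,(390,450),interpolation=2),alpha=1.5)
    P=[((proj(s,e+[i,j,.064+k])+.5-[x0,y0])*3).astype(int) for k in(0,.08) for i,j in((.0935,.0375),(.0935,-.0375),(-.0935,-.0375),(-.0935,.0375))]
    cv2.polylines(a,[np.array(P[:4])],True,(0,0,255),1);cv2.polylines(a,[np.array(P[4:])],True,(0,255,0),1)
    out.append(a)
cv2.imwrite('pics/v3.png',np.hstack(out))
E
```

```text
[ 0.099  0.6    1.142 -0.     1.402  0.101] [-0.001  0.708  0.706 -0.001]
```

View pics/v3.png

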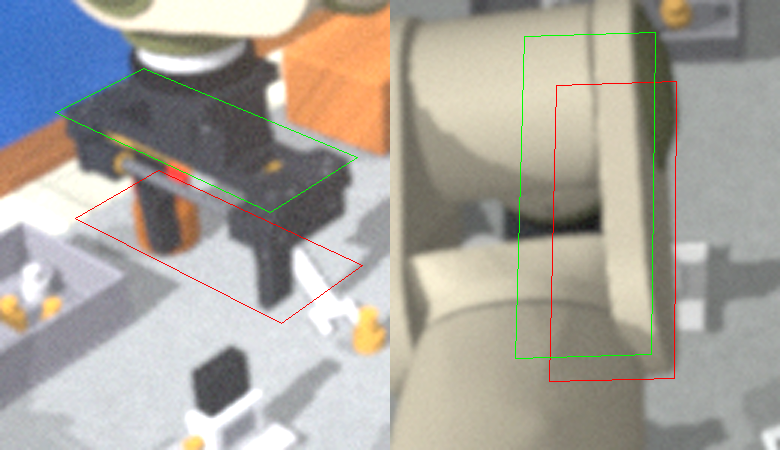

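```bash
python3 -m crank '[[[0.003,0.001,0.015],0,1],[[0.003,0.001,0.015],0,1],[[0,0,0.015],0,1],[[0,0,0.012],0,1],[[0,0,0],0,1],[[0,0,0],0,1],[[0,0,0],0,1],[[0,0,0],0,1]]'
python3 - <<'E'
from h import *
e=np.array(robot.state()['ee_pos']);print(e)
s=save('side','s4.png');a=cv2.imread('pics/s4.png')[140:260,190:310];a=cv2.resize(a,(600,600),interpolation=2);a=cv2.convertScaleAbs(a,alpha=1.5)
for d in(-.0615,-.044,.044,.0615):
  for z in(0,.03):
    q=(proj(s,e+[d,0,z])+.5-[190,140])*5; cv2.circle(a,tuple(q.astype(int)),3,(0,0,255) if z==0 else (0,255,0),1)
cv2.imwrite('pics/v4.png',a)
E
```

```text
clock: 4.85
ee_pos: [0.6181, 0.1849, 0.0811]
ee_rot: [0.0, 0.707, 0.707, 0.0]
force: [0.7, -0.1, 0.4]
width: 0.0883
grasp_force: 0.0
[0.61814722 0.18485993 0.08112072]
```

View pics/v4.png

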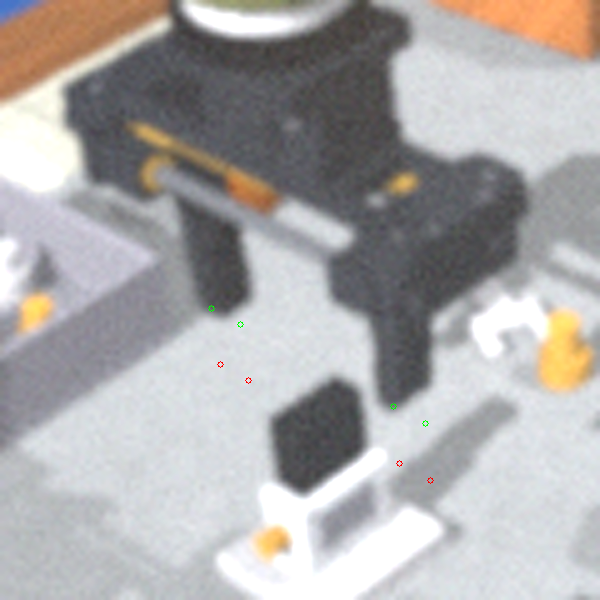

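The whole hand seems offset from its reported pose. A gentle closing test tells the cases apart: width 18 mm means the fin (hand higher), 24 mm the body, and 0 a miss.

```bash
python3 -m crank '[[[0,0,0.016],0,1],[[0,0,0.016],0,1],[[0,0,0.0155],0,1],[[0,0,0],0,1],[[0,0,0],0,0],[[0,0,0],0,0],[[0,0,0],0,0],[[0,0,0],0,0]]' 4;  python3 -m crank '[[[0,0,0],0,0],[[0,0,0],0,0],[[0,0,0],0,0],[[0,0,0],0,0],[[0,0,0],0,0],[[0,0,0],0,0],[[0,0,0],0,0],[[0,0,0],0,0]]' 4
```

```text
clock: 5.7
ee_pos: [0.6181, 0.1849, 0.043]
ee_rot: [0.0, 0.707, 0.707, 0.0]
force: [0.6, 0.2, 0.8]
width: 0.0581
grasp_force: 0.0
clock: 6.5
ee_pos: [0.6179, 0.1848, 0.0424]
ee_rot: [-0.0, 0.707, 0.707, -0.0]
force: [1.7, 0.6, -1.5]
width: 0.0178
grasp_force: 4.0
```

Width 18 mm: it is on the fin, so the hand is about 30 mm higher than reported. I open, go 14 mm lower and grip firmly.

```bash
python3 -m crank '[[[0,0,0],0,0.6],[[0,0,0],0,0.6],[[0,0,0],0,0.6],[[0,0,0],0,0.6],[[0,0,0.009],0,0.6],[[0,0,0.009],0,0.6],[[0,0,0],0,0.6],[[0,0,0],0,0]]' 45;  python3 -m crank '[[[0,0,0],0,0],[[0,0,0],0,0],[[0,0,0],0,0],[[0,0,0],0,0],[[0,0,-0.01],0,0],[[0,0,-0.03],0,0],[[0,0,-0.04],0,0],[[0,0,-0.04],0,0]]'; python3 -m crank '[[[0,0,-0.04],0,0],[[0,0,-0.03],0,0],[[0,0,0],0,0],[[0,0,0],0,0],[[0,0,0],0,0],[[0,0,0],0,0],[[0,0,0],0,0],[[0,0,0],0,0]]'
```

```text
clock: 7.3
ee_pos: [0.6177, 0.1848, 0.0277]
ee_rot: [-0.0, 0.707, 0.707, -0.0]
force: [-0.6, 0.6, -0.4]
width: 0.0472
grasp_force: 0.0
clock: 8.1
ee_pos: [0.6173, 0.1848, 0.125]
ee_rot: [-0.001, 0.707, 0.707, -0.001]
force: [0.3, 0.4, -4.6]
width: 0.0174
grasp_force: 45.0
clock: 8.9
ee_pos: [0.6178, 0.1848, 0.1796]
ee_rot: [-0.0, 0.707, 0.707, -0.0]
force: [-0.1, 0.6, -2.8]
width: 0.0178
grasp_force: 45.0
```

```bash
python3 - <<'E'
from h import *
e=np.array(robot.state()['ee_pos']);print(e,robot.state()['force'])
s=save('side','s5.png');q=proj(s,e);print(q)
for r in robot.regions_of('module','side')[:2]: print(r['p'],np.round(r['rect']))
# predicted rect of module at reported lift
for dz in(.14,.16,.18): 
  P=np.array([proj(s,[.618+i,.184+j,k+dz]) for i in(-.032,.032) for j in(-.038,.038) for k in(0,.012)]);print(dz,P.min(0).round(),P.max(0).round())
E
```

```text
[0.61776832 0.18481275 0.17958463] [-0.12993278  0.57845208 -2.7923779 ]
[249.21142942 185.08762372]
0.61 [249. 188.  50.  56.]
0.16 [391. 173.  82.  60.]
0.14 [226. 182.] [276. 216.]
0.16 [224. 174.] [275. 208.]
0.18 [223. 166.] [275. 200.]
```

```bash
python3 -m crank '[[[-0.015,-0.004,0],0,0],[[-0.035,-0.008,0],0,0],[[-0.042,-0.009,0],0,0],[[-0.042,-0.009,0],0,0],[[-0.042,-0.009,0],0,0],[[-0.042,-0.009,0],0,0],[[-0.042,-0.009,0],0,0],[[-0.042,-0.009,0],0,0]]'; python3 -m crank '[[[-0.042,-0.009,0],0.1,0],[[-0.042,-0.009,0],0.1,0],[[-0.042,-0.009,0],0.07,0],[[-0.042,-0.009,0],0,0],[[-0.042,-0.009,0],0,0],[[-0.025,-0.009,0],0,0],[[-0.0105,-0.0,0],0,0],[[0,0,0],0,0]]'
```

```text
clock: 9.8
ee_pos: [0.5644, -0.0588, 0.1804]
ee_rot: [0.0, 0.707, 0.707, -0.0]
force: [0.3, -0.7, -4.1]
width: 0.0179
grasp_force: 45.0
clock: 10.6
ee_pos: [0.5166, -0.2529, 0.1802]
ee_rot: [0.0, 0.722, 0.692, 0.0]
force: [0.1, 0.9, -3.3]
width: 0.0175
grasp_force: 45.0
```

```bash
python3 -m crank '[[[0,0.006,0.02],0,0],[[0,0,0.03],0,0],[[0,0,0.025],0,0],[[0,0,0.013],0,0],[[0,0,0],0,0],[[0,0,0],0,0],[[0,0,0],0,0],[[0,0,0],0,0]]'
cat > ov.py <<'E'
import sys
from h import *
e=np.array(robot.state()['ee_pos']);st=robot.state();q=st['ee_rot'];print(e,q.round(3),st['force'].round(1))
yaw=2*np.arctan2(q[2],q[1])-np.pi/2;yaw=(yaw+np.pi/2)%np.pi-np.pi/2;print('yaw',-yaw if 0 else yaw)
def box(hx,hy,z,c,yaw):
    R=np.array([[np.cos(yaw),-np.sin(yaw)],[np.sin(yaw),np.cos(yaw)]])
    return [np.r_[R@[a*hx,b*hy]+c,z] for a,b in((1,1),(1,-1),(-1,-1),(-1,1))]
out=[];D=np.array([.522,-.254])
for cam,(x0,y0) in(('top',(395,140)),('side',(335,95))):
    s=robot.snapshot(cam);f=3.2;w=125
    im=cv2.cvtColor(s['image'],cv2.COLOR_RGB2BGR)[y0:y0+w,x0:x0+w];im=cv2.convertScaleAbs(cv2.resize(im,None,fx=f,fy=f,interpolation=2),alpha=1.4)
    for hx,hy,z,c,ya,col in((.054,.064,.047,D,-.04,(255,255,0)),(.032,.038,e[2]-.0277,e[:2],yaw,(0,0,255)),(.032,.038,e[2]-.0157,e[:2],yaw,(0,255,0))):
        p=[((proj(s,v)+.5-[x0,y0])*f).astype(int) for v in box(hx,hy,z,c,ya)];cv2.polylines(im,[np.array(p)],True,col,1)
    out.append(im)
cv2.imwrite('pics/'+sys.argv[1],np.hstack(out))
E
python3 ov.py v5.png
```

```text
clock: 11.4
ee_pos: [0.5221, -0.2523, 0.1107]
ee_rot: [0.001, 0.721, 0.693, 0.0]
force: [-0.8, 0.1, -4.3]
width: 0.0176
grasp_force: 45.0
[ 0.52213373 -0.25232172  0.11068336] [0.001 0.721 0.693 0.   ] [-0.8  0.1 -4.3]
yaw -0.03940760306067115
```

View pics/v5.png

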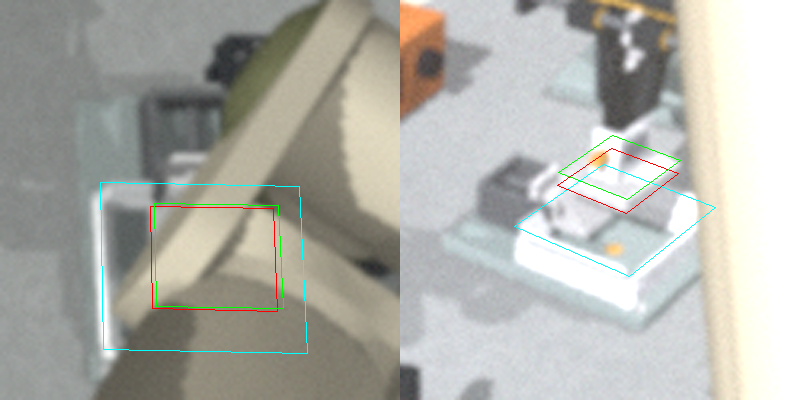

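The held foot matches the projected outline, centred over the bay. Lowering now.

```bash
python3 -m crank '[[[0,0,0.0125],0,0],[[0,0,0.0125],0,0],[[0,0,0.0125],0,0],[[0,0,0.006],0,0],[[0,0,0.006],0,0],[[0,0,0.006],0,0],[[0,0,0.006],0,0],[[0,0,0.006],0,0]]'
```

```text
clock: 12.3
ee_pos: [0.5212, -0.2521, 0.0553]
ee_rot: [-0.001, 0.721, 0.693, -0.0]
force: [-4.8, -0.1, -2.7]
width: 0.0175
grasp_force: 45.1
```

```bash
python3 -m crank '[[[0,0,0.004],0,0],[[0,0,0.004],0,0],[[0,0,0.004],0,0],[[0,0,0.004],0,0],[[0,0,0],0,0],[[0,0,0],0,0],[[0,0,0],0,0],[[0,0,0],0,0]]'
```

```text
clock: 13.1
ee_pos: [0.5219, -0.2522, 0.043]
ee_rot: [0.0, 0.721, 0.693, 0.0]
force: [0.8, 0.7, -5.1]
width: 0.0174
grasp_force: 45.0
```

The side force has vanished, so the catch has sprung back. I press on to the floor gently.

```bash
python3 -m crank '[[[0,0,0.001],0,0],[[0,0,0.001],0,0],[[0,0,0.001],0,0],[[0,0,0],0,0],[[0,0,0],0,0],[[0,0,0],0,0],[[0,0,0],0,0],[[0,0,0],0,0]]'
```

```text
clock: 13.9
ee_pos: [0.522, -0.2523, 0.0423]
ee_rot: [0.001, 0.721, 0.693, 0.0]
force: [-4.8, 2.2, 11.1]
width: 0.0175
grasp_force: 45.0
```

```bash
python3 -m crank '[[[0,0,0],0,0.6],[[0,0,0],0,0.6],[[0,0,0],0,0.6],[[0,0,0],0,0.6],[[0,0,0],0,0.6],[[0,0,0],0,0.6],[[0,0,-0.01],0,0.6],[[0,0,-0.02],0,0.6]]'; python3 -m crank '[[[0,0,-0.04],0,0.6],[[0,0,-0.05],0,0.6],[[0.05,0,0],0,0.6],[[0.05,0,0],0,0.6],[[0.05,0,0],0,0.6],[[0.05,0,0],0,0.6],[[0.03,0,0],0,0.6],[[0,0,0],0,0.6]]'
python3 - <<'E'
from h import *
import itertools
ims=[]
for cam,(x0,y0) in(('top',(395,140)),('side',(335,105))):
    s=robot.snapshot(cam);f=3.2;w=125
    im=cv2.cvtColor(s['image'],cv2.COLOR_RGB2BGR)[y0:y0+w,x0:x0+w];im=cv2.convertScaleAbs(cv2.resize(im,None,fx=f,fy=f,interpolation=2),alpha=1.3)
    c,sn=np.cos(-.04),np.sin(-.04)
    def d(z,hx,hy,col):
        P=[((proj(s,[.522+c*a*hx-sn*b*hy,-.2525+sn*a*hx+c*b*hy,z])+.5-[x0,y0])*f).astype(int) for a,b in((1,1),(1,-1),(-1,-1),(-1,1))];cv2.polylines(im,[np.array(P)],True,col,1)
    d(.026,.032,.038,(0,255,0));d(.104,.009,.02,(0,0,255)); ims.append(im)
    for n in('module','catch'):
        for r in robot.regions_of(n,cam)[:1]: print(cam,n,round(r['p'],2),np.round(r['rect']))
cv2.imwrite('pics/v6.png',np.hstack(ims))
E
```

```text
clock: 14.7
ee_pos: [0.5213, -0.2518, 0.0644]
ee_rot: [-0.001, 0.721, 0.693, -0.0]
force: [0.8, 0.8, 0.1]
width: 0.0526
grasp_force: 0.0
clock: 15.5
ee_pos: [0.5289, -0.0657, 0.1373]
ee_rot: [0.0, 0.72, 0.694, 0.0]
force: [1.4, -0.7, 1.1]
width: 0.0529
grasp_force: 0.0
top module 0.57 [454. 224.  36.  34.]
top catch 0.62 [457. 195.  21.  46.]
side module 0.95 [402. 162.  33.  41.]
side catch 0.65 [386. 159.  22.  21.]
```

View pics/v6.png

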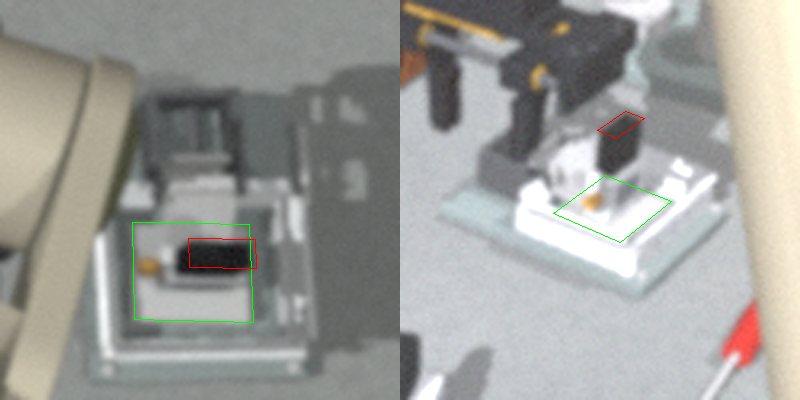

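The last picture shows the foot on its predicted home outline, in the top view at about px (455,225). The fin is upright, the catch nose lies over the foot's edge with its rest outline unchanged, and the gripper is clear.

```bash
python3 -c "
from bench import robot
print(robot.hand_in())"
```

```text
the job is handed in; nothing more can be done
None
```

The module with the rectangular foot is in the bay, down on the floor and upright, with the catch back over its foot and the gripper clear; I handed the job in at about 16 s, and no verdict was shown.

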